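# Square a slide carrier and hold it flush on a sloped reader stage

## Robot

A 6-joint arm with a two-finger parallel gripper is mounted at the origin on the work surface. World frame = base frame: x ahead of the robot, y to its left, z up, the work surface at z = 0. Lengths are in m, angles in rad, forces in N, time in s.
With the tool pointing down it reaches from about 0.25 to 0.85 m from the base axis. Payload 12.5 kg.
Tool frame: the origin (TCP) lies on the centre line of the jaws, within the pads' length; the fingertips stand 25 mm ahead of it and the grasp point (between the pads) lies 6 mm ahead of it; z points along the fingers, y is the direction in which the jaws open and shut (so a half turn about z gives the same grasp; the last joint's range is limited). The gripper opens to 93 mm and grips with 3 to 60 N. Pads are 15 mm wide; open, the fingers measure 128 mm over their backs; the gripper's body (75 mm by 188 mm) begins 65 mm behind the grasp point.
Start: joints at [-1.418, 0.351, 1.652, -0, 1.139, -0.085], TCP at [0.13, -0.535, 0.244] pointing down, gripper open.
Joint ranges: [-2.75, 2.75], [-0.79, 2.1], [0.01, 2.65], [-1.57, 4.71], [0.07, 3.14], [-2.87, 2.87]. Speed limits (rad/s): [2.22, 2.22, 2.79, 3.14, 3.14, 3.14].

## Interface

Orientations are given as [roll, pitch, yaw] about the fixed x, y, z axes, in that order (R = Rz(yaw) Ry(pitch) Rx(roll)).
In Python, from bench import arm, imaging gives the robot as it stands.
- The arm moves only by the tool move_arm, never from a script. Its argument "commands" is a list of rows, each an object with "xyz": the shift along the tool's x, y, z in cm, a list of three; "dr": the turn, a rotation vector about the tool's x, y, z in degrees, a list of three; "grip": the closure, from 0 (fully open) to 1 (shut). A call has 1 to 10 rows; each row is the pose to reach, as a shift and turn from the pose measured when the call began, along the tool's axes at that moment; what a row does not reach only later rows make up. A row lasts 1/10 s, in which the tool goes at most 50 mm and 8.59 degrees, less where a joint would pass 70% of its speed; a pose out of reach is approached as far as the arm can. A call with a gripper value outside its range is refused whole. The fingers move at their own pace and stop on an object; the grip force is fixed at half the most. Time passes only in rows, so rows that repeat a pose let the fingers close. It gives the time, the measured TCP pose, the force and the opening at its end, in the units of the state.
- arm.read_state(): the state, without advancing time (a new reading comes with each control period).
- imaging.grab_frame(name): name is "scene" or "top" or "wrist"; returns a dict with "img" (420x560x3 uint8, blue, green, red), "camera_matrix" (3x3 intrinsics, pixels), "cam_to_world" (4x4, takes a point from camera to world coordinates). Camera axes: x right, y down, z forward; pixel columns grow to the right and rows downward; lengths in m; the calibration is good to about 2 mm. The wrist camera is an equidistant fisheye: a pixel r from the principal point sees the ray r / f radians off the axis. A picture is of the moment at which its call begins. There is no depth.
- arm.job_done(): hands the job in, once; it reports no verdict.
The state is a dict: "time_s": time; "joint_pos": joint angles; "qd": joint speeds; "joint_efforts": joint torques, N m; "tcp_pos": TCP position; "ee_rot": TCP orientation; "force": force on the tool from outside, world axes, zero at the start; "wrist_torque": the same for the moment, N m; "gripper_width": finger opening in m.
Only numpy, scipy, OpenCV 4.12 (cv2) and the standard library are available. Lean on these libraries where they do the work, as an engineer would, in place of code of your own. Each camera call takes 0.05 s, during which the arm holds its last target. There are 200 camera calls.

## Task

Push the slide carrier on the squaring plate until it lies square and flush against both fences of the corner, then take it by its rib and hold it on the slide reader: tilt it to match the sloped stage, its underside flat on the face, centred and square within the four corner marks, and press the sprung stage gently in by about half of its 8 mm travel. Finish while still gripping and pressing it there, without letting go, never pressing hard, and without disturbing the bottles and other things on the bench.

Things in the scene. Friction and masses are not known exactly. Their poses are not given: they have to be found in the camera images.
- carrier: Grey plastic slide carrier, about 0.12 kg: a plate 76 (x) x 50 (y) x 8 mm with a glass slide inlaid in its top, and an upright grip rib in the middle, 36 long (x), 12 thick (y), rising from 8 to 46 mm above the underside. Origin: centre of the underside; z is up through the rib. It starts loose and askew (up to 17 degrees) on the squaring plate, its centre 20 to 75 mm short of its place in the corner along each direction; half a turn about z is as good.
- squaring_plate: Fixed aluminium plate on the bench, 170 (x) x 150 (y) x 5 mm; straight steel fences 10 mm thick stand 10 mm above its top along its whole +x edge (away from the robot) and its whole +y edge. Origin: centre of the underside, z up. Its place varies; it may be left or right of the reader.
- fence_corner (a point): Inner corner where the two fences meet, on the plate's top surface (5 mm above the bench). Axes as the squaring plate's: the carrier in the corner has its edges against x = 0 and y = 0, so its centre lies at x = -38, y = -25 mm, its long side along x.
- reader: Fixed white slide reader on the bench, base 200 (x) x 160 (y) x 42 mm; origin: centre of the underside. On it a head, clamped at a slope that varies from 16 to 32 degrees, carries the stage; the head is hinged at the edge nearest the robot, so the face rises away from the robot and looks up and back towards it.
- stage_face (a point): Centre of the flat top face of the reader's sloped stage (a white plate 120 x 100 x 12 mm with a small window and four dark corner marks around a 78 x 52 mm place for the carrier). Axes: x up the slope, away from the robot, y level to the left, z out of the face. Moves with the stage. The carrier belongs with its origin here, its long side along x, its z along z.
- stage (a joint): How far the sprung stage is pressed in along its normal: 0 free, 0.008 m at the stop. It takes about 2 N to start and 1.2 N more per mm.
- bottle_a: Bystander to be left alone: a square clear glass bottle with a black cap, 60 x 60 x 131 mm, standing on the bench; origin: centre of its underside.
- bottle_b: Bystander to be left alone: a square clear glass bottle with a black cap, 60 x 60 x 131 mm, standing on the bench; origin: centre of its underside.
- jar: Bystander to be left alone: a clear jar with a red lid, 68 mm wide, 75 mm high, standing on the bench; origin: centre of its underside.
- slide_box: Bystander to be left alone: a grey slide box 85 x 55 x 30 mm, standing on the bench; origin: centre of its underside.
- timer: Bystander to be left alone: a white timer 60 x 60 x 22 mm, standing on the bench; origin: centre of its underside.
- dish: Bystander to be left alone: a glass staining dish 100 x 70 x 45 mm, standing on the bench; origin: centre of its underside.
- beaker: Bystander to be left alone: a white beaker 60 mm wide, 70 mm high, standing on the bench; origin: centre of its underside.
Mind the look-alikes: they are no part of the job. Leave any green look-alike of the carrier alone. Of the things that look like the squaring_plate, take the one that is farthest to the robot's left at the start.

How it is judged:
By the outcome, as a careful person would: the job done as asked, in the order asked, and still so for the second after the job is handed in, while the arm keeps its last pose, push and grip.
It also fails if it takes over 51 s, if anything falls off the work surface, if the arm or the gripper's body presses on something with over 40 N, if the wrist force passes 120 N, or if a joint passes its speed limit or range.

## Working session

There is one attempt and no reset: what is moved stays moved. The work goes in short steps, Python scripts to look and compute and a tool call to move; the robot and the scene stay as the last step left them, time stands still between calls to the robot, and variables do not carry over. Pictures are saved under pics/ and viewed, about 8 in all and at most 12, crops included, and the job is handed in when it is done.

Besides the shell and the picture viewer there is one more tool, called after ">>>" by a JSON object that holds its "method" and its "body". move_arm: Moves the arm, as the interface text tells. Its arguments: {"type":"object","properties":{"commands":{"type":"array","items":{"type":"object","properties":{"xyz":{"type":"array","items":{"type":"number"}},"dr":{"type":"array","items":{"type":"number"}},"grip":{"type":"number"}}}}},"required":["commands"]}

```bash
ls; mkdir -p pics
cat > h.py <<'E'
import numpy as np, cv2, json
from scipy.spatial.transform import Rotation as R
from bench import arm, imaging
def grab(n, fn=None):
    f=imaging.grab_frame(n)
    np.savez(f'{n}.npz',img=f['img'],K=f['camera_matrix'],T=f['cam_to_world'])
    if fn: cv2.imwrite('pics/'+fn,f['img'])
    return f
def load(n): return np.load(f'{n}.npz')
def ray(n,u,v):
    f=load(n);K=f['K'];T=f['T']
    x=(u-K[0,2])/K[0,0];y=(v-K[1,2])/K[1,1]
    d=np.array([x,y,1.])
    if n=='wrist':
        r=np.hypot(x,y); d=np.array([x/r*np.sin(r),y/r*np.sin(r),np.cos(r)]) if r>0 else np.array([0,0,1.])
    return T[:3,3],T[:3,:3]@d
def onz(n,u,v,z):
    o,d=ray(n,u,v); return o+d*(z-o[2])/d[2]
def tri(*obs):
    A=np.zeros((3,3));b=np.zeros(3)
    for n,u,v in obs:
        o,d=ray(n,u,v);d=d/np.linalg.norm(d);P=np.eye(3)-np.outer(d,d);A+=P;b+=P@o
    p=np.linalg.solve(A,b); return p
def proj(n,p):
    f=load(n);c=np.linalg.inv(f['T'])@np.append(p,1); c=c[:3]
    if n=='wrist':
        r=np.hypot(c[0],c[1]);t=np.arctan2(r,c[2]);c=np.array([c[0]/r*t,c[1]/r*t,1])
    return (f['K']@(c/c[2]))[:2]
def tool(): 
    s=arm.read_state(); return np.array(s['tcp_pos']),s
E
python3 - <<'E'
from h import *
a=grab('scene')['img'];b=grab('top')['img']
cv2.imwrite('pics/scene1.png',cv2.resize(a,(800,600),interpolation=cv2.INTER_CUBIC));cv2.imwrite('pics/top1.png',cv2.resize(b,(800,600),interpolation=cv2.INTER_CUBIC))
s=arm.read_state();print({k:np.round(v,4).tolist() for k,v in s.items()})
for n in('scene','top'):
  f=load(n);print(np.round(f['K'],1).tolist(),np.round(f['T'],3).tolist())
E
```

```text
pics
{'time_s': 0.1, 'joint_pos': [-1.4176, 0.3512, 1.6523, 0.0, 1.1391, -0.0846], 'qd': [-0.0011, -0.0019, -0.0019, -0.0002, 0.0015, 0.0], 'joint_efforts': [0.0021, -49.8027, -28.5704, 0.0701, 0.0239, -0.0], 'tcp_pos': [0.1295, -0.5342, 0.2432], 'ee_rot': [-3.1406, -0.0001, 0.2378], 'force': [0.0989, 0.0429, 0.4147], 'wrist_torque': [-0.0218, 0.0301, -0.0416], 'gripper_width': 0.0932}
[[411.6, 0.0, 275.0], [0.0, 411.6, 208.2], [0.0, 0.0, 1.0]] [[0.877, 0.394, -0.275, 0.839], [0.48, -0.699, 0.531, -0.583], [0.017, -0.598, -0.802, 0.94], [0.0, 0.0, 0.0, 1.0]]
[[545.9, 0.0, 275.6], [0.0, 545.9, 211.0], [0.0, 0.0, 1.0]] [[0.009, -0.998, 0.058, 0.462], [-1.0, -0.01, -0.02, 0.013], [0.02, -0.058, -0.998, 1.595], [0.0, 0.0, 0.0, 1.0]]
```

View pics/scene1.png

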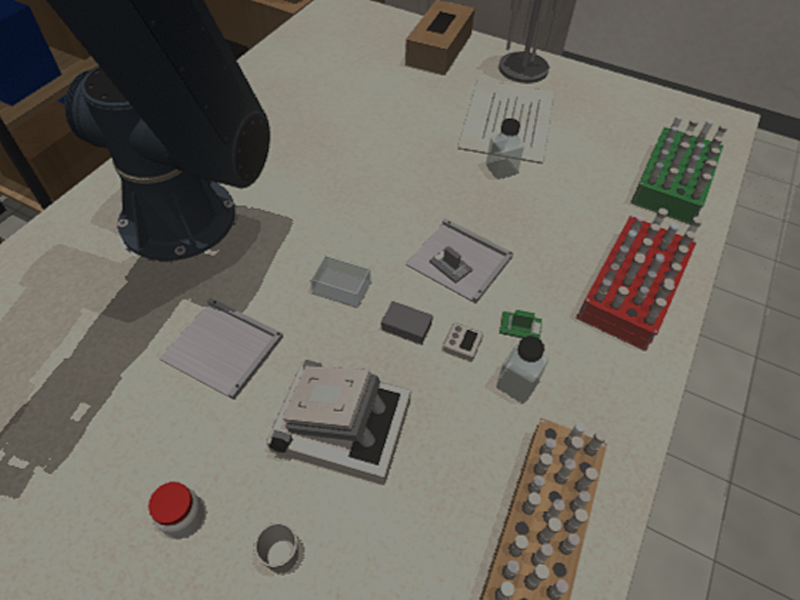

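View pics/top1.png

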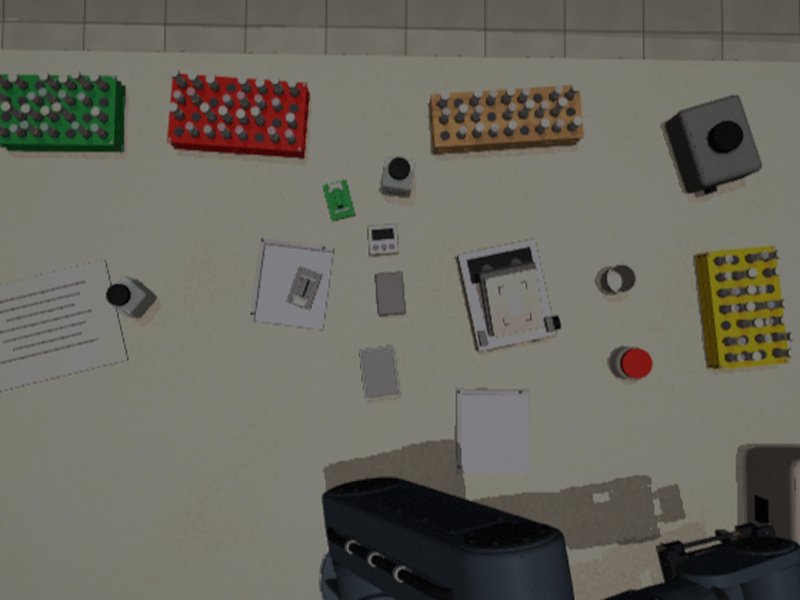

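The top view shows two plates: the left one at (293,285) with the grey carrier at (303,288), and a bare decoy at (493,430). The green look-alike is at (338,200). The reader's stage is at about (513,303). By the description I take the leftmost plate and the grey carrier.

Run:
```python
from h import *
k=1.4286
for nm,u,v,z in[('plateC',293,285,.005),('carrier',303,288,.02),('stage',513,303,.09),('c far right',333,250,.015),('far left',263,241,.015),('near left',254,321,.005),('near right',323,329,.005),('bottle_b',398,168,.131),('timer',383,240,.022),('box',390,293,.03),('dish',380,371,.045),('bottleL',118,295,.131),('jar',634,362,.075),('beaker',618,280,.07)]:
  print(nm,np.round(onz('top',u/k,v/k,z),3))
s=arm.read_state();print(R.from_euler('xyz',s['ee_rot']).as_matrix().round(3).tolist())
f=load('top')['img'];g=load('scene')['img']
a=cv2.resize(f[155:240,165:245],None,fx=5,fy=5,interpolation=cv2.INTER_CUBIC);b=cv2.resize(f[155:255,310:400],None,fx=4.25,fy=4.25,interpolation=cv2.INTER_CUBIC)
cv2.imwrite('pics/crop1.png',np.hstack([a,b[:425,:382]]))
```

```text
plateC [0.586 0.188 0.005]
carrier [0.579 0.166 0.02 ]
stage [ 0.548 -0.248  0.09 ]
c far right [0.657 0.107 0.015]
far left [0.674 0.249 0.015]
near left [0.511 0.266 0.005]
near right [0.496 0.125 0.005]
bottle_b [ 0.801 -0.021  0.131]
timer [0.678 0.005 0.022]
box [ 0.569 -0.01   0.03 ]
dish [0.413 0.009 0.045]
bottleL [0.554 0.5   0.131]
jar [ 0.436 -0.488  0.075]
beaker [ 0.597 -0.459  0.07 ]
[[0.972, 0.236, -0.0], [0.236, -0.972, 0.001], [0.0, -0.001, -1.0]]
```

View pics/crop1.png

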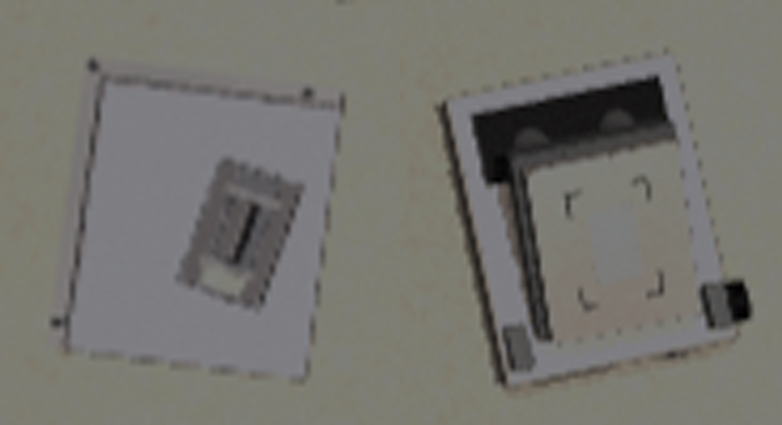

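The close crop confirms the choice: fences on the far and left edges of the plate, and a grey carrier yawed about -19° against the plate's -7°. The stage marks in the crop are near (570,195), (645,182), (585,305) and (660,290). I'll look at the reader on the way.

>>> {"method": "move_arm", "body": {"commands": [{"xyz": [41, -18, -6], "dr": [0, 0, 6], "grip": 0}, {"xyz": [41, -18, -6], "dr": [0, 0, 6], "grip": 0}, {"xyz": [41, -18, -6], "dr": [0, 0, 6], "grip": 0}, {"xyz": [41, -18, -6], "dr": [0, 0, 6], "grip": 0}, {"xyz": [41, -18, -6], "dr": [0, 0, 6], "grip": 0}, {"xyz": [41, -18, -6], "dr": [0, 0, 6], "grip": 0}, {"xyz": [41, -18, -6], "dr": [0, 0, 6], "grip": 0}, {"xyz": [41, -18, -6], "dr": [0, 0, 6], "grip": 0}, {"xyz": [41, -18, -6], "dr": [0, 0, 6], "grip": 0}, {"xyz": [41, -18, -6], "dr": [0, 0, 6], "grip": 0}]}}

```text
time_s: 1.1
tcp_pos: [0.4889, -0.2596, 0.3037]
ee_rot: [-3.14, -0.001, 0.138]
force: [-0.8, -0.4, -0.1]
gripper_width: 0.0932
```

Run:
```python
from h import *
f=grab('wrist')
cv2.imwrite('pics/w1.png',cv2.resize(f['img'],(800,600),interpolation=cv2.INTER_CUBIC))
np.savez('w1.npz',img=f['img'],K=f['camera_matrix'],T=f['cam_to_world'])
print(f['camera_matrix'].round(1).tolist(),f['cam_to_world'].round(3).tolist());p,s=tool();print(p,s['ee_rot'],s['time_s'],s['joint_pos'])
```

```text
[[325.2, 0.0, 283.2], [0.0, 325.2, 206.6], [0.0, 0.0, 1.0]] [[0.136, -0.958, -0.251, 0.559], [-0.991, -0.132, -0.033, -0.249], [-0.001, 0.253, -0.967, 0.445], [0.0, 0.0, 0.0, 1.0]]
[ 0.48723058 -0.26093275  0.30320942] [-3.14037464e+00  2.17438830e-05  1.36855762e-01] 1.15 [-5.76323400e-01  3.01502500e-01  1.56927266e+00  9.49093710e-04
  1.27163094e+00  8.57337089e-01]
```

View pics/w1.png

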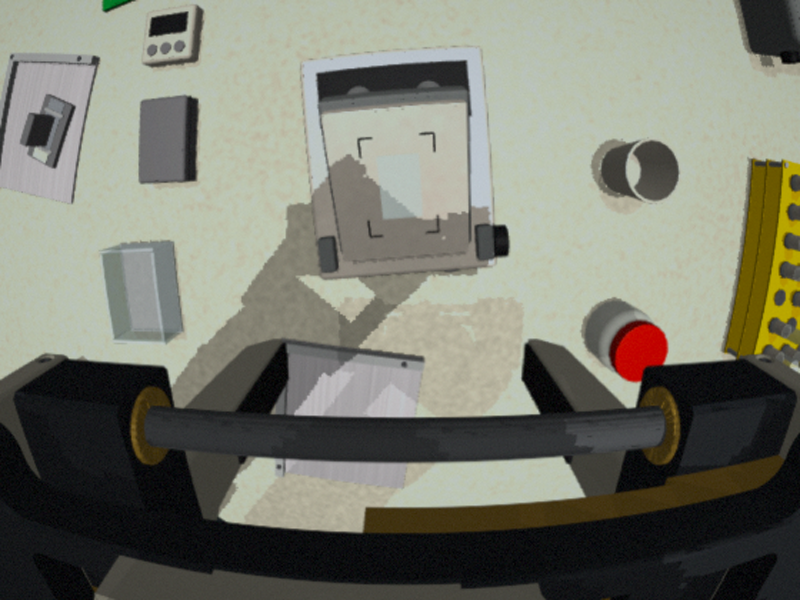

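The wrist view shows the stage marks' corners at about (359,139), (434,132), (371,236) and (439,233) in the 800 px picture. I'll enlarge them to read them more closely and move on to the plate.

Run:
```python
from h import *
f=np.load('w1.npz')['img'] # crop u 240..320, v 82..172
c=cv2.resize(f[84:174,236:326],None,fx=6.5,fy=6.5,interpolation=cv2.INTER_CUBIC)
c=cv2.convertScaleAbs(c,alpha=1.3)
cv2.imwrite('pics/c2.png',c)
```

```text
(no output)
```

View pics/c2.png

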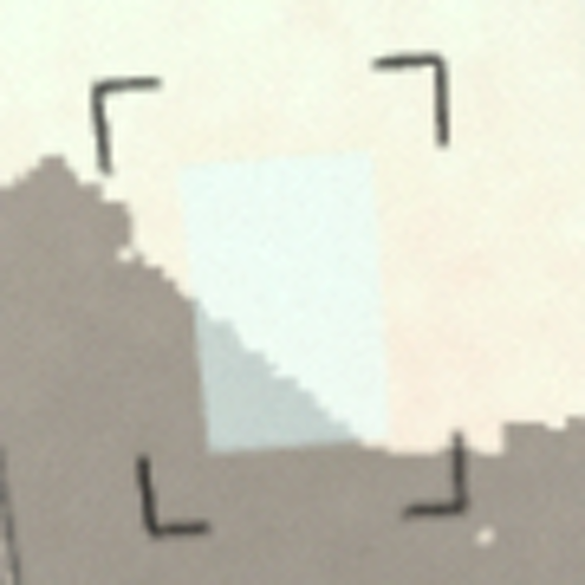

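>>> {"method": "move_arm", "body": {"commands": [{"xyz": [6, -42, 1], "dr": [0, 0, 15], "grip": 1}, {"xyz": [6, -42, 1], "dr": [0, 0, 15], "grip": 1}, {"xyz": [6, -42, 1], "dr": [0, 0, 15], "grip": 1}, {"xyz": [6, -42, 1], "dr": [0, 0, 15], "grip": 1}, {"xyz": [6, -42, 1], "dr": [0, 0, 15], "grip": 1}, {"xyz": [6, -42, 1], "dr": [0, 0, 15], "grip": 1}, {"xyz": [6, -42, 1], "dr": [0, 0, 15], "grip": 1}, {"xyz": [6, -42, 1], "dr": [0, 0, 15], "grip": 1}, {"xyz": [6, -42, 1], "dr": [0, 0, 15], "grip": 1}, {"xyz": [6, -42, 1], "dr": [0, 0, 15], "grip": 1}]}}

```text
time_s: 2.15
tcp_pos: [0.4889, 0.165, 0.2931]
ee_rot: [-3.141, 0.001, -0.123]
force: [-0.2, -0.6, 0.3]
gripper_width: 0.0175
```

```bash
cat > stage.py <<'E'
from h import *
from scipy.optimize import least_squares
f=np.load('w1.npz');np.savez('wrist.npz',**f)
def fit(px,free=True):
    c=np.array([[1,1],[1,-1],[-1,1],[-1,-1]])/2
    def model(q):
        M=R.from_euler('xyz',[0,-q[4],q[3]]).as_matrix()
        s=q[5]
        return [proj('wrist',q[:3]+M@np.array([a*78e-3*s,b*52e-3*s,0])) for a,b in c]
    # a few size assumptions (line centre offset w)
    for w in(0,.001,.002):
        def res(q):
            M=R.from_euler('xyz',[0,-q[4],q[3]]).as_matrix()
            P=[proj('wrist',q[:3]+M@np.array([a*(78e-3+2*w),b*(52e-3+2*w),0])) for a,b in c]
            return (np.array(P)-px).ravel()
        r=least_squares(res,[.548,-.248,.09,.13,.4],x_scale=[.1,.1,.1,.1,.1])
        print(w,r.x[:3].round(4),np.degrees(r.x[3:]).round(2),np.abs(r.fun).max().round(2))
px=np.array([[99,87],[440,62],[153,530],[462,510]])
px=np.array([236,84])+(px+.5)/6.5-.5
fit(px)
E
python3 stage.py
python3 - <<'E'
from h import *
f=grab('wrist');np.savez('w2.npz',img=f['img'],K=f['camera_matrix'],T=f['cam_to_world'])
cv2.imwrite('pics/w2.png',cv2.resize(f['img'],(800,600),interpolation=cv2.INTER_CUBIC))
p,s=tool();print(p,s['ee_rot'])
E
```

```text
0 [ 0.551  -0.2464  0.1058] [12.11 21.13] 0.24
0.001 [ 0.5508 -0.2462  0.0932] [12.13 19.59] 0.24
0.002 [ 0.5506 -0.2461  0.0808] [12.14 18.06] 0.28
[0.48899728 0.1634147  0.29321232] [-3.14105049e+00  1.28482585e-03 -1.23395806e-01]
```

View pics/w2.png

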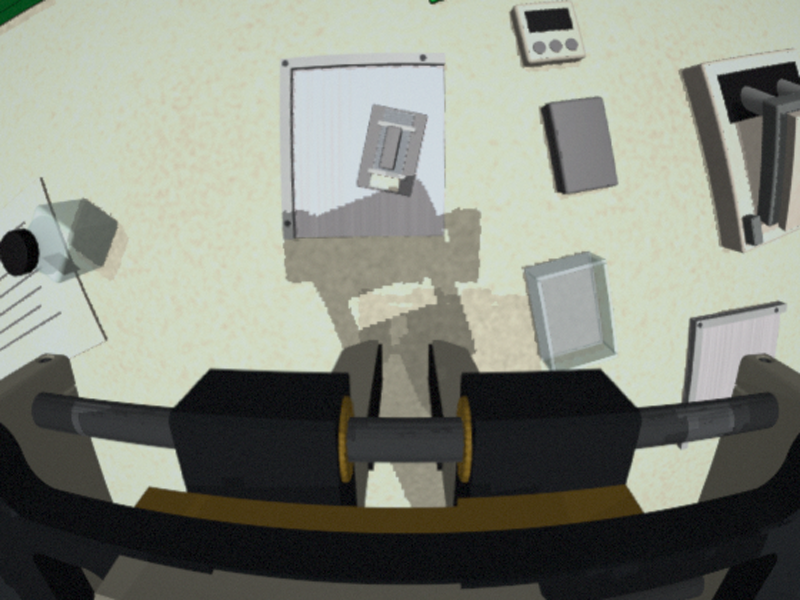

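The wrist view shows the inner fence corner at about (293,67). The fence lines run to (444,68) and (295,237). The carrier's top corners are at (372,104), (427,116), (411,196) and (358,186).

Run:
```python
from h import *
k=1/1.42857
q=lambda u,v,z: onz('wrist',(u+.5)*k-.5,(v+.5)*k-.5,z)[:2]
C=q(293,67,.012);A=q(444,68,.012);B=q(295,237,.010)
print('corner',C.round(4),'far-dir yaw',np.degrees(np.arctan2((A-C)[0],-(A-C)[1])),'left-dir yaw',np.degrees(np.arctan2((C-B)[1],(C-B)[0])),np.linalg.norm(A-C),np.linalg.norm(C-B))
c=[q(u,v,.013) for u,v in[(372,104),(427,116),(411,196),(358,186)]]
m=np.mean(c,0);d=(c[0]+c[1]-c[2]-c[3])/2;e=(c[0]+c[3]-c[1]-c[2])/2
print(m.round(4),np.degrees(np.arctan2(d[1],d[0])),np.degrees(np.arctan2(-e[0],e[1])),np.linalg.norm(d),np.linalg.norm(e))
yaw=np.radians(-7)
p,s=tool()
M=R.from_euler('xyz',s['ee_rot']).as_matrix();print('tool z',M[:,2],'tcp',p, 'carrier in tool',M.T@(np.append(m,.013)-p)*100,'corner',M.T@(np.append(C,.005)-p)*100)
```

```text
corner [0.6757 0.2465] far-dir yaw -9.025570351186909 left-dir yaw -7.286956607979654 0.13766501079720134 0.16017444076078924
[0.5835 0.1665] -17.49609535466639 -19.142973784417663 0.07517330517919316 0.049567483602242605
tool z [-1.20832491e-03  6.96181422e-04 -9.99999028e-01] tcp [0.48899728 0.1634147  0.29321232] carrier in tool [ 9.3814062  -1.45165047 28.00999275] corner [ 17.54573547 -10.52699016  28.8044241 ]
```

>>> {"method": "move_arm", "body": {"commands": [{"xyz": [3.6, -1.2, 5], "dr": [0, 0, 0.6], "grip": 1}, {"xyz": [3.6, -1.2, 10], "dr": [0, 0, 0.6], "grip": 1}, {"xyz": [3.6, -1.2, 15], "dr": [0, 0, 0.6], "grip": 1}, {"xyz": [3.6, -1.2, 20], "dr": [0, 0, 0.6], "grip": 1}, {"xyz": [3.6, -1.2, 24], "dr": [0, 0, 0.6], "grip": 1}, {"xyz": [3.6, -1.2, 25.5], "dr": [0, 0, 0.6], "grip": 1}, {"xyz": [3.6, -1.2, 26], "dr": [0, 0, 0.6], "grip": 1}, {"xyz": [3.6, -1.2, 26], "dr": [0, 0, 0.6], "grip": 1}]}}

```text
time_s: 3.0
tcp_pos: [0.5262, 0.1697, 0.0333]
ee_rot: [-3.141, 0.002, -0.135]
force: [0.5, 0.5, 0.4]
gripper_width: 0.0004
```

```bash
cat > v.py <<'E'
import sys
from h import *
n=sys.argv[1]; f=grab('wrist');cv2.imwrite(f'pics/{n}.png',cv2.resize(f['img'],(800,600),interpolation=cv2.INTER_CUBIC))
np.savez(f'{n}.npz',img=f['img'],K=f['camera_matrix'],T=f['cam_to_world'])
p,s=tool();print(p.round(4),np.degrees(s['ee_rot']).round(2),s['time_s'],np.round(s['force'],1))
E
python3 v.py w3
```

```text
[0.5266 0.1702 0.0341] [-1.7995e+02  1.0000e-02 -7.7300e+00] 3.05 [-0.2  0.5 -0.2]
```

View pics/w3.png

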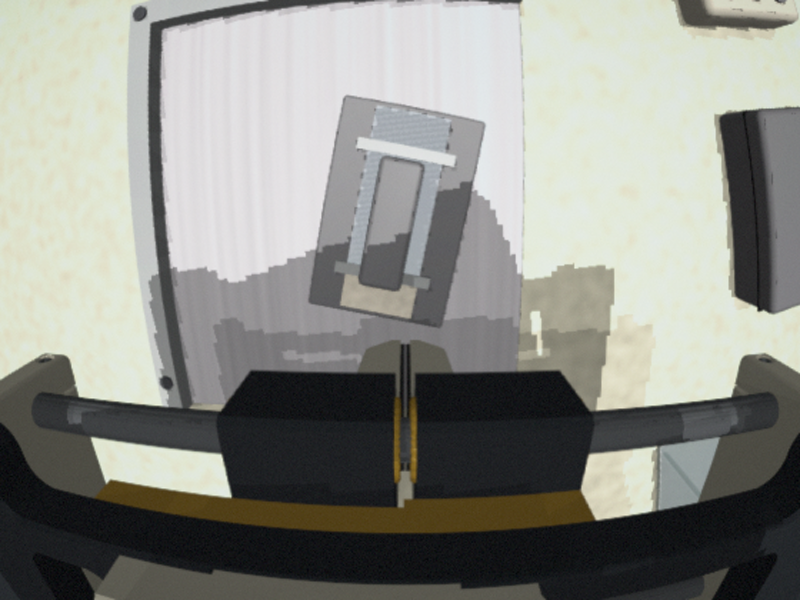

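The carrier sits square ahead of the closed fingers, its near-right corner at (440,325) and the finger tips at (360-450,345). I'll start the push.

>>> {"method": "move_arm", "body": {"commands": [{"xyz": [0.6, 0, 0.1], "dr": [0, 0, 0], "grip": 1}, {"xyz": [1.2, 0, 0.1], "dr": [0, 0, 0], "grip": 1}, {"xyz": [1.7, 0, 0.1], "dr": [0, 0, 0], "grip": 1}, {"xyz": [2.2, 0, 0.1], "dr": [0, 0, 0], "grip": 1}, {"xyz": [2.7, 0, 0.1], "dr": [0, 0, 0], "grip": 1}, {"xyz": [3.2, 0, 0.1], "dr": [0, 0, 0], "grip": 1}, {"xyz": [3.7, 0, 0.1], "dr": [0, 0, 0], "grip": 1}, {"xyz": [4.2, 0, 0.1], "dr": [0, 0, 0], "grip": 1}, {"xyz": [4.7, 0, 0.1], "dr": [0, 0, 0], "grip": 1}, {"xyz": [4.7, 0, 0.1], "dr": [0, 0, 0], "grip": 1}]}}

```text
time_s: 4.05
tcp_pos: [0.5739, 0.1638, 0.0332]
ee_rot: [-3.141, -0.001, -0.135]
force: [-0.6, -1.1, -0.2]
gripper_width: 0.0006
```

```bash
python3 v.py w4
python3 - <<'E'
from h import *
a=load('w3')
np.savez('wrist.npz',**a)
k=1/1.42857
q=lambda u,v,z: onz('wrist',(u+.5)*k-.5,(v+.5)*k-.5,z)[:2]
a,b,c=q(188,402,.005),q(162,29,.005),q(520,3,.005)
print('left fence yaw',np.degrees(np.arctan2((b-a)[1],(b-a)[0])),'corner',b,'far yaw',np.degrees(np.arctan2((c-b)[0],-(c-b)[1])))
E
```

```text
[0.5735 0.1638 0.0331] [-1.7995e+02 -1.0000e-02 -7.7400e+00] 4.1 [-0.1 -0.5 -0.4]
left fence yaw -7.590234497542985 corner [0.67474187 0.24887849] far yaw -6.7012760794613255
```

View pics/w4.png

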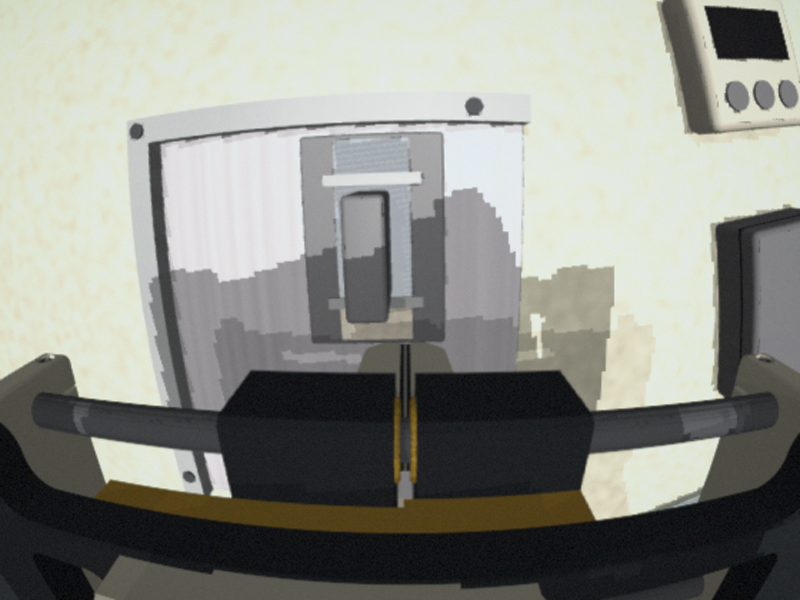

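The carrier is square to the pushing fingers, its far edge (row 133) a few millimetres short of the fence. I'll push on slowly and watch the force.

>>> {"method": "move_arm", "body": {"commands": [{"xyz": [0.2, 0, 0], "dr": [0, 0, 0], "grip": 1}, {"xyz": [0.35, 0, 0], "dr": [0, 0, 0], "grip": 1}, {"xyz": [0.45, 0, 0], "dr": [0, 0, 0], "grip": 1}, {"xyz": [0.55, 0, 0], "dr": [0, 0, 0], "grip": 1}, {"xyz": [0.6, 0, 0], "dr": [0, 0, 0], "grip": 1}]}}

```text
time_s: 4.6
tcp_pos: [0.5784, 0.1631, 0.033]
ee_rot: [-3.141, 0.002, -0.135]
force: [-8.1, 1.7, 5.5]
gripper_width: 0.0007
```

>>> {"method": "move_arm", "body": {"commands": [{"xyz": [0.1, 0, 0], "dr": [0, 0, 0], "grip": 1}, {"xyz": [0.2, 0, 0], "dr": [0, 0, 0], "grip": 1}, {"xyz": [0.2, 0, 0], "dr": [0, 0, 0], "grip": 1}]}}

```text
time_s: 4.9
tcp_pos: [0.5786, 0.1631, 0.0328]
ee_rot: [3.141, 0.007, -0.135]
force: [-10.7, 2.3, 8.2]
gripper_width: 0.0006
```

>>> {"method": "move_arm", "body": {"commands": [{"xyz": [-1.2, 0, 0], "dr": [0, 0, -0.2], "grip": 1}, {"xyz": [-1.2, 2, 0], "dr": [0, 0, -0.2], "grip": 1}, {"xyz": [-1.2, 4.3, 0], "dr": [0, 0, -0.2], "grip": 1}, {"xyz": [-1.2, 4.3, 0], "dr": [0, 0, -0.2], "grip": 1}, {"xyz": [2, 4.3, 0], "dr": [0, 0, -0.2], "grip": 1}, {"xyz": [4.5, 4.3, 0], "dr": [0, 0, -0.2], "grip": 1}, {"xyz": [4.5, 4.3, 0], "dr": [0, 0, -0.2], "grip": 1}, {"xyz": [4.5, 4.3, 0], "dr": [0, 0, -0.2], "grip": 1}]}}

```text
time_s: 5.7
tcp_pos: [0.6171, 0.1149, 0.0322]
ee_rot: [3.141, 0.007, -0.132]
force: [-0.3, 1.0, -1.0]
gripper_width: 0.0006
```

```bash
python3 v.py w5
```

```text
[0.6166 0.1149 0.0322] [179.98   0.45  -7.52] 5.75 [-0.7 -0.1 -0.3]
```

View pics/w5.png

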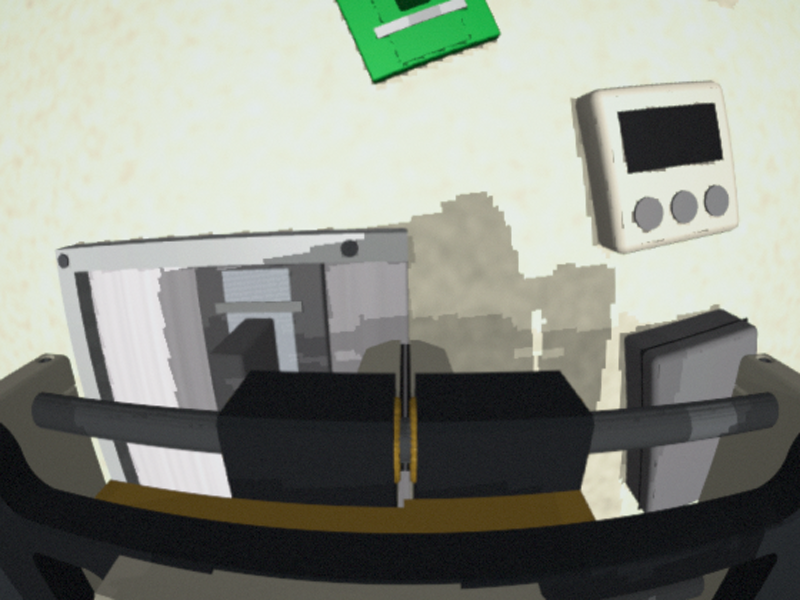

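The fingers are beside the carrier's right edge (col 327, rows 265-370), clear of it, so I push left.

>>> {"method": "move_arm", "body": {"commands": [{"xyz": [0, -1, 0], "dr": [0, 0.4, 0], "grip": 1}, {"xyz": [0, -1.6, 0], "dr": [0, 0.4, 0], "grip": 1}, {"xyz": [0, -2.2, 0], "dr": [0, 0.4, 0], "grip": 1}, {"xyz": [0, -2.8, 0], "dr": [0, 0.4, 0], "grip": 1}, {"xyz": [0, -3.4, 0], "dr": [0, 0.4, 0], "grip": 1}, {"xyz": [0, -4, 0], "dr": [0, 0.4, 0], "grip": 1}, {"xyz": [0, -4.6, 0], "dr": [0, 0.4, 0], "grip": 1}, {"xyz": [0, -5.2, 0], "dr": [0, 0.4, 0], "grip": 1}, {"xyz": [0, -5.8, 0], "dr": [0, 0.4, 0], "grip": 1}, {"xyz": [0, -6.3, 0], "dr": [0, 0.4, 0], "grip": 1}]}}

```text
time_s: 6.75
tcp_pos: [0.6241, 0.1774, 0.0321]
ee_rot: [3.14, 0.003, -0.131]
force: [-6.6, -5.9, 5.5]
gripper_width: 0.0004
```

>>> {"method": "move_arm", "body": {"commands": [{"xyz": [0, -0.3, -0.05], "dr": [0, 0, 0], "grip": 1}, {"xyz": [0, -0.5, -0.05], "dr": [0, 0, 0], "grip": 1}, {"xyz": [0, -0.6, -0.05], "dr": [0, 0, 0], "grip": 1}, {"xyz": [0, -0.6, -0.05], "dr": [0, 0, 0], "grip": 1}]}}

```text
time_s: 7.15
tcp_pos: [0.625, 0.1835, 0.0326]
ee_rot: [3.14, 0.003, -0.131]
force: [-1.1, -0.6, 0.5]
gripper_width: 0.0005
```

>>> {"method": "move_arm", "body": {"commands": [{"xyz": [0, -0.2, 0], "dr": [0, 0, 0], "grip": 1}, {"xyz": [0, -0.4, 0], "dr": [0, 0, 0], "grip": 1}, {"xyz": [0, -0.5, 0], "dr": [0, 0, 0], "grip": 1}, {"xyz": [0, -0.5, 0], "dr": [0, 0, 0], "grip": 1}]}}

```text
time_s: 7.55
tcp_pos: [0.6257, 0.1887, 0.0326]
ee_rot: [3.14, 0.003, -0.131]
force: [-0.8, -0.2, 1.1]
gripper_width: 0.0004
```

```bash
python3 v.py w6
```

```text
[0.6257 0.1886 0.0325] [ 1.7992e+02  1.5000e-01 -7.5000e+00] 7.6 [ 0.4 -0.6 -0.8]
```

>>> {"method": "move_arm", "body": {"commands": [{"xyz": [0, -0.15, 0], "dr": [0, 0, 0], "grip": 1}, {"xyz": [0, -0.3, 0], "dr": [0, 0, 0], "grip": 1}, {"xyz": [0, -0.3, 0], "dr": [0, 0, 0], "grip": 1}]}}

```text
time_s: 7.9
tcp_pos: [0.6262, 0.1918, 0.0326]
ee_rot: [3.14, 0.002, -0.131]
force: [-1.0, 0.3, 0.9]
gripper_width: 0.0004
```

```bash
python3 v.py w6
```

```text
[0.6262 0.1917 0.0326] [ 1.7994e+02  1.3000e-01 -7.5000e+00] 7.95 [ 0.2 -0.3  0.5]
```

View pics/w6.png

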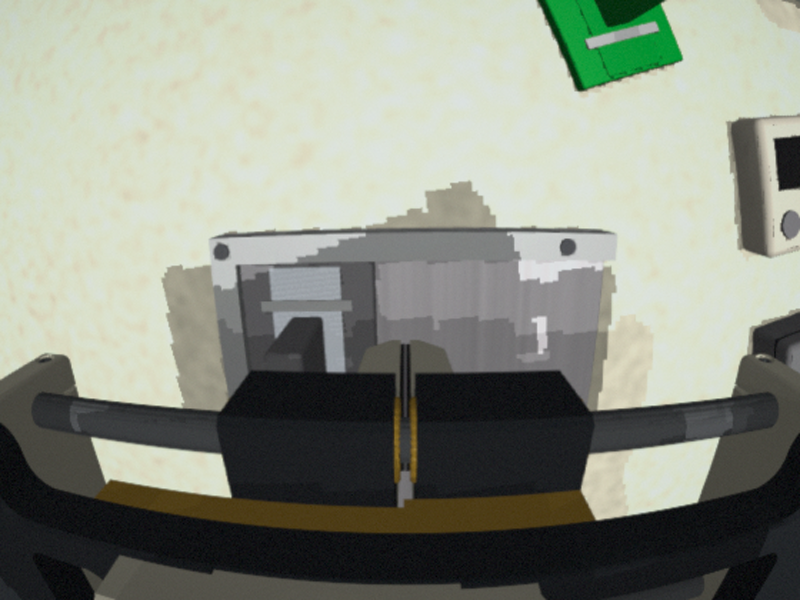

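The carrier is near the left fence: its right edge is at col 377, the fence's inner edge at col 237, and the far edge on the far fence at row 263. I'll check the remaining gap by numbers.

Run:
```python
from h import *
k=1/1.42857
q=lambda u,v,z: onz('wrist',(u+.5)*k-.5,(v+.5)*k-.5,z)[:2]
y=np.array([.1305,.9914]);x=np.array([.9914,-.1305])
p,s=tool()
for nm,u,v,z in[('fence top',237,265,.015),('fence foot?',237,265,.013),('carR',377,265,.013),('carR2',373,345,.013),('far fence',300,262,.015),('finger L',360,360,.013),('fin2',365,345,.008)]:
  g=q(u,v,z)-p[:2];print(nm,(g@x*1000).round(1),(g@y*1000).round(1))
im=load('wrist')['img'];g=cv2.cvtColor(im,cv2.COLOR_BGR2GRAY)
for r in(188,195,205,215,225):print(r,g[r,150:178].tolist(),g[r,250:274].tolist())
```

```text
fence top 40.3 62.3
fence foot? 39.9 63.1
carR 39.4 11.1
carR2 9.3 13.1
far fence 41.1 38.3
finger L 3.2 18.2
fin2 7.3 16.6
188 [194, 195, 195, 195, 194, 195, 193, 197, 196, 195, 194, 196, 197, 194, 178, 120, 71, 67, 104, 133, 135, 134, 133, 134, 135, 135, 135, 136] [87, 89, 87, 90, 89, 88, 88, 90, 88, 87, 77, 64, 81, 116, 120, 130, 139, 139, 139, 137, 140, 142, 144, 145]
195 [195, 196, 194, 196, 194, 196, 195, 196, 196, 197, 196, 194, 195, 194, 194, 160, 93, 65, 78, 121, 131, 124, 116, 113, 113, 116, 116, 114] [89, 88, 88, 88, 88, 89, 87, 88, 88, 85, 77, 65, 77, 117, 119, 122, 128, 138, 137, 138, 139, 140, 144, 146]
205 [128, 127, 127, 128, 126, 126, 127, 128, 126, 126, 130, 127, 129, 126, 129, 126, 109, 70, 65, 68, 79, 86, 85, 85, 85, 83, 87, 87] [86, 87, 90, 88, 87, 88, 87, 86, 89, 87, 83, 70, 70, 111, 140, 145, 141, 141, 138, 138, 138, 142, 144, 144]
215 [149, 132, 126, 127, 125, 126, 125, 126, 125, 125, 126, 123, 125, 124, 126, 125, 125, 121, 73, 59, 63, 77, 84, 85, 84, 84, 84, 85] [85, 86, 86, 87, 85, 86, 88, 86, 85, 86, 83, 71, 63, 92, 114, 127, 140, 139, 139, 138, 138, 137, 141, 143]
225 [152, 142, 118, 106, 102, 103, 106, 108, 118, 126, 126, 125, 127, 123, 125, 123, 124, 127, 119, 77, 66, 66, 78, 87, 84, 87, 83, 82] [71, 68, 70, 69, 69, 71, 72, 72, 72, 71, 67, 61, 62, 79, 114, 115, 115, 114, 114, 111, 112, 116, 117, 115]
```

>>> {"method": "move_arm", "body": {"commands": [{"xyz": [0, -0.1, 0], "dr": [0, 0, 0], "grip": 1}, {"xyz": [0, -0.2, 0], "dr": [0, 0, 0], "grip": 1}, {"xyz": [0, -0.3, 0], "dr": [0, 0, 0], "grip": 1}, {"xyz": [0, -0.3, 0], "dr": [0, 0, 0], "grip": 1}]}}

```text
time_s: 8.35
tcp_pos: [0.6263, 0.1929, 0.0325]
ee_rot: [3.137, 0.003, -0.131]
force: [-2.6, -13.5, 2.2]
gripper_width: 0.0005
```

Firm contact with the left fence at 13 N. Now I go round behind it and reseat it against the far fence.

>>> {"method": "move_arm", "body": {"commands": [{"xyz": [0, 1.2, 0], "dr": [0, 0, 0], "grip": 1}, {"xyz": [-3, 1.2, 0], "dr": [0, 0, 0], "grip": 1}, {"xyz": [-5.8, 1.2, 0], "dr": [0, 0, 0], "grip": 1}, {"xyz": [-5.8, 1.2, 0], "dr": [0, 0, 0], "grip": 1}, {"xyz": [-5.8, -2, 0], "dr": [0, 0, 0], "grip": 1}, {"xyz": [-5.8, -3.6, 0], "dr": [0, 0, 0], "grip": 1}, {"xyz": [-5.8, -3.6, 0], "dr": [0, 0, 0], "grip": 1}, {"xyz": [-5.2, -3.6, 0], "dr": [0, 0, 0], "grip": 1}, {"xyz": [-4.7, -3.6, 0], "dr": [0, 0, 0], "grip": 1}, {"xyz": [-4.5, -3.6, 0], "dr": [0, 0, 0], "grip": 1}]}}

```text
time_s: 9.35
tcp_pos: [0.5868, 0.2335, 0.0324]
ee_rot: [3.137, 0.004, -0.132]
force: [-6.2, 1.2, 5.7]
gripper_width: 0.0005
```

>>> {"method": "move_arm", "body": {"commands": [{"xyz": [0.15, 0, 0], "dr": [0, 0, 0], "grip": 1}, {"xyz": [0.3, 0, 0], "dr": [0, 0, 0], "grip": 1}, {"xyz": [0.4, 0, 0], "dr": [0, 0, 0], "grip": 1}, {"xyz": [0.5, 0, 0], "dr": [0, 0, 0], "grip": 1}, {"xyz": [0.5, 0, 0], "dr": [0, 0, 0], "grip": 1}]}}

```text
time_s: 9.85
tcp_pos: [0.5874, 0.2332, 0.0322]
ee_rot: [3.135, 0.015, -0.132]
force: [-26.1, 7.2, 18.8]
gripper_width: 0.0003
```

>>> {"method": "move_arm", "body": {"commands": [{"xyz": [-1, 0, -0.2], "dr": [0, 0, 0], "grip": 1}, {"xyz": [-1.5, 0, -1], "dr": [0, 0, 0], "grip": 1}, {"xyz": [-1.5, 0, -5], "dr": [0, 0, 0], "grip": 0.6}, {"xyz": [-1.5, 0, -8], "dr": [0, 0, 0], "grip": 0.6}, {"xyz": [-1.5, 0, -8], "dr": [0, 0, 0], "grip": 0.6}, {"xyz": [-1.5, 0, -8], "dr": [0, 0, 0], "grip": 0.6}]}}

```text
time_s: 10.45
tcp_pos: [0.5742, 0.2353, 0.1131]
ee_rot: [3.136, 0.013, -0.133]
force: [0.7, -0.8, -0.6]
gripper_width: 0.0276
```

```bash
python3 v.py w7
cat > go.py <<'E'
import sys
from h import *
def to(p,M):
    p0,s=tool();M0=R.from_euler('xyz',s['ee_rot']).as_matrix()
    print('xyz cm',(M0.T@(np.array(p)-p0)*100).round(2),'dr deg',np.degrees(R.from_matrix(M0.T@M).as_rotvec()).round(2))
E
python3 - <<'E'
from go import *
to([.6333,.2286,.044],R.from_euler('xyz',[180,0,-7.5],degrees=True).as_matrix())
E
```

```text
[0.5736 0.2351 0.112 ] [179.62   0.87  -7.6 ] 10.5 [ 0.   0.5 -0.7]
xyz cm [ 6.1  -0.19  6.71] dr deg [ 0.38  0.87 -0.09]
```

View pics/w7.png

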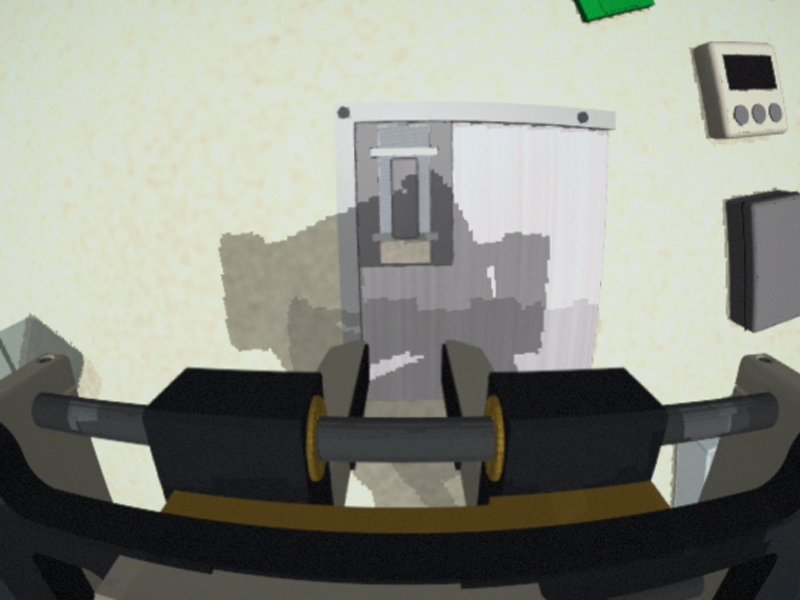

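The carrier is square and flush in the corner (corners at (356,123), (453,124), (453,266)). I'll check the centre and then grasp.

Run:
```python
from h import *
k=1/1.42857
q=lambda u,v,z: onz('wrist',(u+.5)*k-.5,(v+.5)*k-.5,z)[:2]
c=[q(u,v,.013) for u,v in[(356,123),(453,124),(453,266),(357,267)]]
print(np.mean(c,0),q(405,198,.051)); e=c[1]-c[2];print(np.degrees(np.arctan2(e[1],e[0])))
```

```text
[0.63312599 0.22811488] [0.63401942 0.22811637]
-6.919589818644375
```

>>> {"method": "move_arm", "body": {"commands": [{"xyz": [3, -0.2, 0], "dr": [0.4, 0.9, 0], "grip": 0.6}, {"xyz": [6.1, -0.2, 0], "dr": [0.4, 0.9, 0], "grip": 0.6}, {"xyz": [6.1, -0.2, 0], "dr": [0.4, 0.9, 0], "grip": 0.6}, {"xyz": [6.1, -0.2, 0], "dr": [0.4, 0.9, 0], "grip": 0.6}]}}

```text
time_s: 10.9
tcp_pos: [0.6337, 0.2286, 0.1094]
ee_rot: [3.141, 0.002, -0.133]
force: [-0.1, 0.2, -0.5]
gripper_width: 0.0372
```

Run:
```python
from go import *
to([.6333,.2286,.044],R.from_euler('xyz',[180,0,-7.5],degrees=True).as_matrix())
s=tool()[1];print(np.degrees(s['ee_rot']),s['gripper_width'])
```

```text
xyz cm [-0.03 -0.    6.54] dr deg [ 0.04  0.1  -0.13]
[ 1.79963886e+02  1.03117331e-01 -7.62953706e+00] 0.037222718236518494
```

>>> {"method": "move_arm", "body": {"commands": [{"xyz": [0, 0, 3.5], "dr": [0, 0.1, -0.1], "grip": 0.6}, {"xyz": [0, 0, 5.8], "dr": [0, 0.1, -0.1], "grip": 0.6}, {"xyz": [0, 0, 6.5], "dr": [0, 0.1, -0.1], "grip": 0.6}, {"xyz": [0, 0, 6.5], "dr": [0, 0.1, -0.1], "grip": 1}, {"xyz": [0, 0, 6.5], "dr": [0, 0.1, -0.1], "grip": 1}, {"xyz": [0, 0, 6.5], "dr": [0, 0.1, -0.1], "grip": 1}, {"xyz": [0, 0, 6.5], "dr": [0, 0.1, -0.1], "grip": 1}, {"xyz": [0, 0, 6.5], "dr": [0, 0.1, -0.1], "grip": 1}]}}

```text
time_s: 11.7
tcp_pos: [0.634, 0.2273, 0.0459]
ee_rot: [3.139, -0.001, -0.131]
force: [-2.9, -9.2, 8.4]
gripper_width: 0.0124
```

Run:
```python
from go import *
p,s=tool();print(p,np.degrees(s['ee_rot']),s['gripper_width'],np.round(s['force'],1),s['joint_pos'])
# stage bearing
to([.49,-.20,.30],R.from_euler('xyz',[180,0,12],degrees=True).as_matrix())
```

```text
[0.63395641 0.22732745 0.04585838] [ 1.79862520e+02 -4.25509044e-02 -7.49997300e+00] 0.01241100953370272 [-2.9 -9.2  8.4] [ 0.27614228  0.80117417  1.42590373 -0.00315163  0.91478512  1.97976143]
xyz cm [ -8.68  44.31 -25.31] dr deg [  0.14  -0.02 -19.5 ]
```

Gripped at 12.4 mm, the rib's width. I lift straight up, then carry it to a viewpoint in front of the reader.

>>> {"method": "move_arm", "body": {"commands": [{"xyz": [0, 0, -1], "dr": [0, 0, 0], "grip": 1}, {"xyz": [0, 0, -4], "dr": [0, 0, 0], "grip": 1}, {"xyz": [0, 0, -8], "dr": [0, 0, 0], "grip": 1}, {"xyz": [0, 0, -12], "dr": [0, 0, 0], "grip": 1}, {"xyz": [-2, 4, -16], "dr": [0, 0, 0], "grip": 1}, {"xyz": [-4, 8, -19], "dr": [0, 0, -4], "grip": 1}, {"xyz": [-5, 12, -19.3], "dr": [0, 0, -8], "grip": 1}, {"xyz": [-6, 16, -19.3], "dr": [0, 0, -12], "grip": 1}, {"xyz": [-7, 20, -19.3], "dr": [0, 0, -16], "grip": 1}, {"xyz": [-8, 24, -19.3], "dr": [0, 0, -19.5], "grip": 1}]}}

```text
time_s: 12.7
tcp_pos: [0.5225, -0.001, 0.2406]
ee_rot: [3.139, -0.002, 0.212]
force: [0.7, -0.4, -0.7]
gripper_width: 0.0118
```

Run:
```python
from go import *
to([.46,-.19,.24],R.from_euler('xyz',[180,0,12],degrees=True).as_matrix())
s=tool()[1];print(s['gripper_width'],np.round(s['force'],1))
```

```text
xyz cm [-10.09  17.16   0.1 ] dr deg [ 0.17 -0.11  0.17]
0.011753135931490613 [ 0.7 -0.4 -0.7]
```

>>> {"method": "move_arm", "body": {"commands": [{"xyz": [-10.1, 17.2, 0.1], "dr": [0.2, -0.1, 0.2], "grip": 1}, {"xyz": [-10.1, 17.2, 0.1], "dr": [0.2, -0.1, 0.2], "grip": 1}, {"xyz": [-10.1, 17.2, 0.1], "dr": [0.2, -0.1, 0.2], "grip": 1}, {"xyz": [-10.1, 17.2, 0.1], "dr": [0.2, -0.1, 0.2], "grip": 1}, {"xyz": [-10.1, 17.2, 0.1], "dr": [0.2, -0.1, 0.2], "grip": 1}, {"xyz": [-10.1, 17.2, 0.1], "dr": [0.2, -0.1, 0.2], "grip": 1}, {"xyz": [-10.1, 17.2, 0.1], "dr": [0.2, -0.1, 0.2], "grip": 1}]}}

```text
time_s: 13.4
tcp_pos: [0.4603, -0.1896, 0.2404]
ee_rot: [-3.141, -0.001, 0.209]
force: [1.8, 0.1, -0.3]
gripper_width: 0.0117
```

```bash
python3 v.py w8
python3 - <<'E'
from h import *
# predicted mark pixels (in 800 px picture) for stage hypotheses
for z,sl in((.106,21.1),(.081,18)):
  M=R.from_euler('xyz',[0,-sl,12.1],degrees=True).as_matrix()
  print([ (proj('wrist',np.array([.551,-.2463,z])+M@[a*.039,b*.026,0])*1.4286).round().tolist() for a,b in((1,1),(1,-1),(-1,1),(-1,-1))])
im=load('w8')['img']
E
```

```text
[ 0.4604 -0.1893  0.2403] [-1.7998e+02 -4.0000e-02  1.2050e+01] 13.45 [ 0.6  0.4 -0.9]
[[492.0, 104.0], [579.0, 110.0], [483.0, 225.0], [561.0, 227.0]]
[[484.0, 109.0], [564.0, 114.0], [477.0, 223.0], [550.0, 224.0]]
```

```bash
cat > fitm.py <<'E'
from h import *
from scipy.optimize import minimize, differential_evolution
from scipy.ndimage import map_coordinates
def prep(n):
    f=np.load(n+'.npz');g=cv2.cvtColor(f['img'],cv2.COLOR_BGR2GRAY)
    b=cv2.morphologyEx(g,cv2.MORPH_BLACKHAT,np.ones((7,7))).astype(float)
    b=np.minimum(b,90)
    return f['K'],f['T'],b,g
def prj(K,T,P):
    c=(P-T[:3,3])@T[:3,:3];r=np.hypot(c[:,0],c[:,1]);t=np.arctan2(r,c[:,2])
    return c[:,:2]/r[:,None]*t[:,None]*K[0,0]+K[:2,2]
def pts(w):
    o=[];s=np.linspace(0,.009,19)
    for a in(1,-1):
        for b in(1,-1):
            X=a*(.039+w);Y=b*(.026+w)
            o+=[[X-a*t,Y,0] for t in s]+[[X,Y-b*t,0] for t in s[1:]]
    return np.array(o)
def run(names,x0,blurs=(2.5,1.2,.6),fixw=None):
    D=[prep(n) for n in names];q=np.array(x0,float)
    for bl in blurs:
        B=[cv2.GaussianBlur(d[2],(0,0),bl) for d in D]
        def cost(q):
            w=q[5] if fixw is None else fixw
            P=q[:3]+pts(w*1)@R.from_euler('xyz',[0,-q[4],q[3]]).as_matrix().T
            c=0
            for (K,T,_,_),b in zip(D,B):
                u=prj(K,T,P);c-=map_coordinates(b,[u[:,1],u[:,0]],order=1).mean()
            return c+(5*max(0,abs(q[5]-.001)-.0012)*1e3)
        sim=np.vstack([q]+[q+e for e in np.diag([.004,.004,.01,.03,.06,.0007])])
        r=minimize(cost,q,method='Nelder-Mead',options=dict(initial_simplex=sim,maxiter=6000,maxfev=6000,xatol=1e-6,fatol=1e-5));q=r.x
    print(names,(q[:3]*1000).round(2),np.degrees(q[3:5]).round(2),'w',round(q[5]*1e3,2),'cost',round(r.fun,2))
    return q
if __name__=='__main__':
    for x0 in([.551,-.2463,.1,.211,.36,.001],[.551,-.2463,.085,.211,.33,.001]):
        run(['w1','w8'],x0); run(['w8'],x0,fixw=.0005);run(['w8'],x0,fixw=.001); run(['w1'],x0,fixw=.001)
    run(['w1','w8'],x0,fixw=.0005);run(['w1','w8'],x0,fixw=.001)
E
python3 fitm.py
```

```text
['w1', 'w8'] [ 550.93 -245.98  104.91] [12.38 20.97] w 0.13 cost -136.38
['w8'] [ 551.18 -246.88  101.56] [12.29 20.55] w 2.1 cost -76.33
['w8'] [ 551.57 -248.09   97.  ] [12.26 20.05] w 2.07 cost -76.25
['w1'] [ 550.89 -245.82   93.59] [12.31 19.69] w 1.91 cost -60.55
['w1', 'w8'] [ 550.94 -245.99  104.88] [12.37 20.96] w 0.14 cost -136.38
['w8'] [ 551.18 -246.87  101.58] [12.3  20.57] w 2.2 cost -76.33
['w8'] [ 551.56 -248.08   97.01] [12.26 20.06] w 2.04 cost -76.25
['w1'] [ 550.89 -245.83   93.6 ] [12.31 19.69] w 2.01 cost -60.55
['w1', 'w8'] [ 550.98 -246.35  103.43] [12.49 21.69] w 1.71 cost -134.19
['w1', 'w8'] [ 550.95 -246.6   101.63] [12.64 22.81] w 2.18 cost -123.86
```

```bash
cat > st.py <<'E'
from go import *
S=np.array([.5509,-.2460,.1049]);yaw,sl=12.4,21.0
off=np.array([-.001,0,.0409])
def target(sx=0,sy=0,sz=0):
    M=R.from_euler('xyz',[0,-sl,yaw],degrees=True).as_matrix()
    Mt=M@np.diag([1,-1,-1]); return S+M@np.array([sx,sy,sz])-Mt@off,Mt
E
python3 - <<'E'
from st import *
p,M=target(-.09,-.03,.06);print(p);to(p,M)
E
```

```text
[ 0.44087586 -0.30090692  0.16720352]
xyz cm [-4.25 10.51  7.3 ] dr deg [ 0.04 20.96 -0.35]
```

>>> {"method": "move_arm", "body": {"commands": [{"xyz": [-1.5, 3.5, 0], "dr": [0, 7, 0], "grip": 1}, {"xyz": [-3, 7, 1], "dr": [0, 14, 0], "grip": 1}, {"xyz": [-4.2, 10.5, 3], "dr": [0, 21, -0.3], "grip": 1}, {"xyz": [-4.2, 10.5, 6], "dr": [0, 21, -0.3], "grip": 1}, {"xyz": [-4.2, 10.5, 7.3], "dr": [0, 21, -0.3], "grip": 1}, {"xyz": [-4.2, 10.5, 7.3], "dr": [0, 21, -0.3], "grip": 1}, {"xyz": [-4.2, 10.5, 7.3], "dr": [0, 21, -0.3], "grip": 1}]}}

```text
time_s: 14.15
tcp_pos: [0.4425, -0.2998, 0.1682]
ee_rot: [3.141, -0.367, 0.218]
force: [0.9, -0.4, -0.2]
gripper_width: 0.0119
```

```bash
python3 v.py w9
python3 - <<'E'
from fitm import *
x0=[.5509,-.246,.105,.216,.366,.0005]
run(['w9'],x0,fixw=.0003);run(['w8','w9'],x0);run(['w1','w8','w9'],x0)
E
```

```text
[ 0.4426 -0.3     0.1686] [179.88 -21.08  12.51] 14.2 [ 0.  -0.  -0.9]
['w9'] [ 551.42 -246.2   103.69] [12.4 21.3] w 2.2 cost -81.05
['w8', 'w9'] [ 551.01 -246.24  104.47] [12.27 20.81] w 0.2 cost -156.6
['w1', 'w8', 'w9'] [ 550.97 -246.09  104.6 ] [12.37 21.  ] w 0.19 cost -216.35
```

View pics/w9.png

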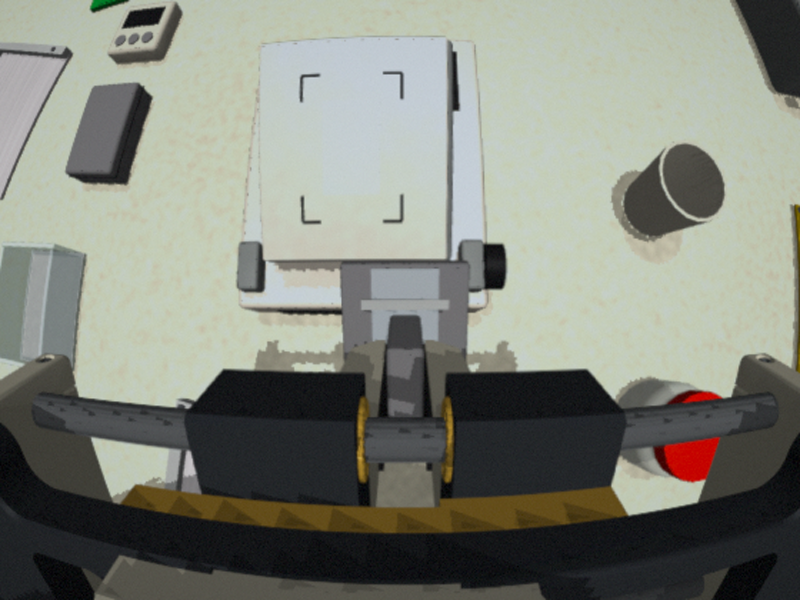

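The last picture shows the carrier held squarely, its far edge at (343-468,264), and the four marks clear at (302,76), (402,73), (303,221) and (402,221). The fits from three views agree: slope 21.0°, yaw 12.4°. I'll use the carrier's far edge to check its offset in the grip.

```bash
sed -i 's/^S=.*/S=np.array([.5510,-.2461,.1046]);yaw,sl=12.4,21.0/' st.py
python3 - <<'E'
from st import *
p0,s=tool();M0=R.from_euler('xyz',s['ee_rot']).as_matrix()
k=1/1.42857
for u,v in((343,264),(405,263),(468,264)):
  o,d=ray('wrist',(u+.5)*k-.5,(v+.5)*k-.5);o=M0.T@(o-p0);d=M0.T@d
  print((o+d*(.0329-o[2])/d[2])*1000)
g=cv2.cvtColor(load('wrist')['img'],cv2.COLOR_BGR2GRAY)
print(g[178:190,255].tolist(),g[178:190,290].tolist(),g[178:190,310].tolist());print(g[200,234:248].tolist(),g[200,320:334].tolist())
p,M=target(0,0,.03);to(p,M)
E
```

```text
[ 37.73717791 -24.93137359  32.9       ]
[38.01872298 -1.20731089 32.9       ]
[37.67227286 22.90386027 32.9       ]
[196, 197, 192, 140, 80, 63, 72, 100, 111, 112, 109, 111] [196, 200, 193, 134, 79, 65, 91, 106, 109, 116, 146, 159] [201, 199, 194, 140, 82, 69, 91, 108, 112, 112, 111, 111]
[197, 198, 196, 190, 127, 102, 112, 110, 112, 111, 110, 110, 109, 111] [113, 112, 111, 112, 111, 111, 111, 105, 112, 121, 121, 120, 120, 118]
xyz cm [ 8.78 -2.93  3.1 ] dr deg [ 0.07 -0.08  0.11]
```

Run:
```python
from st import *
p0,s=tool();M0=R.from_euler('xyz',s['ee_rot']).as_matrix()
T=load('wrist')['T'];print('cam in tool',(M0.T@(T[:3,3]-p0)*1000).round(2))
im=load('wrist')['img'];g=cv2.cvtColor(im,cv2.COLOR_BGR2GRAY).astype(float)
def at(u,v,z):
  o,d=ray('wrist',u,v);o=M0.T@(o-p0);d=M0.T@d;return ((o+d*(z-o[2])/d[2])*1000)[:2].round(2)
for u in(250,260,300,310):
  c=g[176:192,u];print(u,'bot edge',at(u,181.15,.0409),'top edge',at(u,184.3,.0329))
for v in(190,195,200,205):
  a=g[v,228:250];b=g[v,316:340];print(v,a.astype(int).tolist(),b.astype(int).tolist())
print(at(237.8,200,.0329),at(328,200,.0329),at(237.8,200,.0409))
cv2.imwrite('pics/x.png',im)
# fingers closed w3: gap column
w=np.load('w3.npz');print(cv2.cvtColor(w['img'],cv2.COLOR_BGR2GRAY)[246,270:298].tolist())
```

```text
cam in tool [  71.08   -1.18 -140.76]
250 bot edge [ 38.19 -20.19] top edge [ 37.89 -19.39]
260 bot edge [ 38.16 -14.47] top edge [ 37.86 -13.92]
300 bot edge [38.11  8.25] top edge [37.82  7.85]
310 bot edge [38.13 13.94] top edge [37.83 13.3 ]
190 [192, 192, 190, 179, 174, 177, 190, 194, 193, 187, 125, 110, 112, 112, 111, 112, 109, 111, 112, 109, 110, 112] [111, 111, 113, 111, 110, 111, 109, 112, 112, 111, 112, 104, 105, 124, 134, 134, 133, 130, 131, 129, 129, 119, 79, 29]
195 [195, 194, 196, 195, 194, 194, 195, 194, 193, 193, 136, 107, 112, 111, 113, 112, 111, 110, 110, 112, 110, 113] [111, 112, 112, 112, 111, 111, 111, 112, 111, 113, 112, 106, 108, 124, 133, 134, 131, 132, 131, 128, 129, 122, 101, 47]
200 [195, 195, 195, 202, 202, 200, 197, 198, 196, 190, 127, 102, 112, 110, 112, 111, 110, 110, 109, 111, 111, 113] [113, 109, 113, 113, 113, 112, 111, 112, 111, 111, 111, 105, 112, 121, 121, 120, 120, 118, 108, 113, 118, 118, 102, 52]
205 [203, 205, 207, 204, 204, 204, 203, 205, 202, 200, 160, 109, 109, 111, 110, 112, 110, 110, 111, 109, 110, 111] [111, 111, 114, 113, 114, 110, 110, 111, 112, 110, 109, 117, 161, 186, 189, 188, 188, 190, 192, 199, 204, 204, 198, 178]
[ 29.11 -26.41] [29.03 23.47] [ 27.17 -27.57]
[92, 90, 93, 93, 93, 92, 92, 92, 91, 87, 61, 26, 44, 67, 58, 26, 42, 75, 90, 91, 93, 92, 93, 93, 92, 92, 92, 92]
```

```bash
sed -i 's/^off=.*/off=np.array([0,-.0014,.0409])/' st.py
python3 - <<'E'
from st import *
p,M=target(0,0,.03);to(p,M)
E
```

```text
xyz cm [ 8.68 -2.79  3.1 ] dr deg [ 0.07 -0.08  0.11]
```

>>> {"method": "move_arm", "body": {"commands": [{"xyz": [4, -1.4, 0], "dr": [0, 0, 0], "grip": 1}, {"xyz": [8, -2.7, 0], "dr": [0.1, -0.1, 0.1], "grip": 1}, {"xyz": [8.7, -2.8, 1], "dr": [0.1, -0.1, 0.1], "grip": 1}, {"xyz": [8.7, -2.8, 3], "dr": [0.1, -0.1, 0.1], "grip": 1}, {"xyz": [8.7, -2.8, 4.5], "dr": [0.1, -0.1, 0.1], "grip": 1}, {"xyz": [8.7, -2.8, 5.0], "dr": [0.1, -0.1, 0.1], "grip": 1}, {"xyz": [8.7, -2.8, 5.2], "dr": [0.1, -0.1, 0.1], "grip": 1}, {"xyz": [8.7, -2.8, 5.2], "dr": [0.1, -0.1, 0.1], "grip": 1}]}}

```text
time_s: 15.0
tcp_pos: [0.5339, -0.2514, 0.1514]
ee_rot: [-3.141, -0.366, 0.216]
force: [-0.4, -0.5, -0.6]
gripper_width: 0.0113
```

```bash
python3 v.py w10
python3 - <<'E'
from st import *
p,M=target(0,0,0);to(p,M)
g=cv2.cvtColor(load('wrist')['img'],cv2.COLOR_BGR2GRAY)
Ms=M@np.diag([1,-1,-1])
for a,b in((1,1),(1,-1)): print('pred mark corner px',proj('wrist',S+Ms@[a*.0392,b*.0262,0]).round(1))
E
```

```text
[ 0.534  -0.2515  0.1517] [-180.    -21.     12.39] 15.05 [-1.  -0.2 -1.2]
xyz cm [-0.03 -0.02  0.95] dr deg [-0.    0.   -0.01]
pred mark corner px [238.6 177.3]
pred mark corner px [326.1 177.2]
```

Run:
```python
from st import *
g=cv2.cvtColor(load('wrist')['img'],cv2.COLOR_BGR2GRAY)
print(g[170:192,232:254]);print(g[170:190,312:334])
```

```text
[[203 204 203 204 203 206 203 203 204 205 204 203 205 204 204 205 204 204
  205 202 204 204]
 [205 203 204 204 205 204 202 206 205 205 204 204 205 204 204 203 205 205
  204 205 205 204]
 [204 204 206 203 204 204 202 203 205 204 203 205 204 203 205 204 205 204
  202 203 205 203]
 [203 204 205 201 204 204 203 203 205 206 202 205 204 203 205 204 203 204
  203 203 204 203]
 [202 205 204 204 203 202 204 204 206 204 204 203 204 203 205 204 205 204
  204 204 205 203]
 [203 203 203 203 205 203 200 197 198 196 199 198 198 199 199 196 199 199
  199 198 198 198]
 [204 204 203 204 204 199 169 147 143 143 142 139 139 139 136 138 136 135
  136 133 131 133]
 [205 203 205 205 204 195 128  80  65  65  65  64  64  64  64  63  63  63
   63  62  62  64]
 [204 205 201 206 200 164  89  44  67  78  81  85  82  85  82  84  83  85
   85  85  86  88]
 [205 203 203 203 198 140  65  49 125 165 170 173 173 175 174 175 175 173
  176 177 178 179]
 [205 205 203 204 197 140  63  57 147 196 202 200 201 201 200 202 201 201
  200 200 200 202]
 [204 204 205 206 200 155  72  58 148 192 197 200 198 200 195 199 198 199
  1
[... 2107 characters left out ...]
2 128 116  82  58 105 177 201
  203 204 205 202]
 [ 74  74  75  73  72  76  75  77  75  77  78  77  71  71  72 111 178 200
  204 204 203 203]
 [ 93  91  91  89  90  93  90  93  91  93  91  91  91  92  90 109 169 200
  204 204 204 204]
 [106 106 108 105 106 106 107 107 105 105 108 104 105 107 105 106 138 185
  202 202 203 204]
 [110 108 112 111 113 111 109 110 109 112 110 113 111 110 111 107 121 177
  202 204 202 202]
 [109 108 111 114 111 109 111 112 111 112 112 114 112 112 113 107 122 176
  201 204 204 203]
 [111 111 112 111 108 106 112 112 112 110 112 110 111 112 112 110 137 183
  202 203 203 203]
 [113 112 113 114 109 111 111 113 112 112 112 113 112 111 112 109 140 185
  204 204 205 203]]
```

The far marks appear at cols 238.6 and 326.1, row 177.3, exactly as predicted, so centring is good. I'll lower to contact.

>>> {"method": "move_arm", "body": {"commands": [{"xyz": [0, 0, 0.3], "dr": [0, 0, 0], "grip": 1}, {"xyz": [0, 0, 0.5], "dr": [0, 0, 0], "grip": 1}, {"xyz": [0, 0, 0.6], "dr": [0, 0, 0], "grip": 1}, {"xyz": [0, 0, 0.7], "dr": [0, 0, 0], "grip": 1}, {"xyz": [0, 0, 0.7], "dr": [0, 0, 0], "grip": 1}]}}

```text
time_s: 15.55
tcp_pos: [0.5364, -0.2509, 0.1451]
ee_rot: [-3.141, -0.366, 0.216]
force: [-0.1, 0.1, -1.4]
gripper_width: 0.0118
```

```bash
cat > f.py <<'E'
from st import *
p,M=target(0,0,0);to(p,M);s=tool()[1];n=-M[:,2]
fs=[];
print('normal force',np.dot(s['force'],n).round(2),'force tool',(M.T@np.array(s['force'])).round(2),'torque tool',(M.T@np.array(s['wrist_torque'])).round(3),s['time_s'],s['gripper_width'],np.degrees(s['ee_rot']).round(2))
E
python3 f.py
```

```text
xyz cm [-0.02 -0.02  0.24] dr deg [-0.01  0.01 -0.01]
normal force -1.25 force tool [-0.55 -0.1   1.25] torque tool [ 0.002 -0.21   0.021] 15.55 0.01181679599327709 [-179.99  -20.99   12.39]
```

>>> {"method": "move_arm", "body": {"commands": [{"xyz": [0, 0, 0.1], "dr": [0, 0, 0], "grip": 1}, {"xyz": [0, 0, 0.2], "dr": [0, 0, 0], "grip": 1}, {"xyz": [0, 0, 0.2], "dr": [0, 0, 0], "grip": 1}]}}

```text
time_s: 15.85
tcp_pos: [0.5371, -0.2507, 0.1431]
ee_rot: [-3.141, -0.366, 0.216]
force: [-0.6, 0.5, -1.1]
gripper_width: 0.0118
```

```bash
python3 f.py
```

```text
xyz cm [-0.02 -0.01  0.02] dr deg [-0.02  0.02 -0.01]
normal force -0.84 force tool [-0.79 -0.65  0.84] torque tool [ 0.003 -0.21  -0.02 ] 15.85 0.011750531614055261 [-179.98  -20.98   12.39]
```

>>> {"method": "move_arm", "body": {"commands": [{"xyz": [0, 0, 0.1], "dr": [0, 0, 0], "grip": 1}, {"xyz": [0, 0, 0.15], "dr": [0, 0, 0], "grip": 1}, {"xyz": [0, 0, 0.15], "dr": [0, 0, 0], "grip": 1}]}}

```text
time_s: 16.15
tcp_pos: [0.5377, -0.2507, 0.1417]
ee_rot: [-3.141, -0.366, 0.216]
force: [-0.7, -0.8, 1.4]
gripper_width: 0.012
```

```bash
python3 f.py
```

```text
xyz cm [-0.02 -0.02 -0.12] dr deg [-0.01  0.01 -0.01]
normal force 1.58 force tool [-0.32  0.63 -1.58] torque tool [ 0.018 -0.221 -0.038] 16.15 0.01195576505031748 [-179.99  -20.99   12.39]
```

Contact: the normal force rose by 2.7 N just past the estimated face. I press on in two steps.

>>> {"method": "move_arm", "body": {"commands": [{"xyz": [0, 0, 0.1], "dr": [0, 0, 0], "grip": 1}, {"xyz": [0, 0, 0.2], "dr": [0, 0, 0], "grip": 1}, {"xyz": [0, 0, 0.2], "dr": [0, 0, 0], "grip": 1}, {"xyz": [0, 0, 0.2], "dr": [0, 0, 0], "grip": 1}]}}

```text
time_s: 16.55
tcp_pos: [0.5384, -0.2505, 0.14]
ee_rot: [-3.141, -0.366, 0.216]
force: [-3.1, -0.1, 3.8]
gripper_width: 0.0115
```

```bash
python3 f.py
```

```text
xyz cm [-0.03 -0.02 -0.31] dr deg [-0.01  0.01 -0.01]
normal force 4.65 force tool [-1.46 -0.6  -4.65] torque tool [ 0.182 -0.352 -0.   ] 16.55 0.011495575393709668 [-179.99  -20.99   12.39]
```

>>> {"method": "move_arm", "body": {"commands": [{"xyz": [0, 0, 0.1], "dr": [0, 0, 0], "grip": 1}, {"xyz": [0, 0, 0.15], "dr": [0, 0, 0], "grip": 1}, {"xyz": [0, 0, 0.15], "dr": [0, 0, 0], "grip": 1}, {"xyz": [0, 0, 0.15], "dr": [0, 0, 0], "grip": 1}]}}

```text
time_s: 16.95
tcp_pos: [0.5389, -0.2504, 0.1386]
ee_rot: [-3.141, -0.366, 0.216]
force: [-3.7, 0.4, 4.0]
gripper_width: 0.0122
```

```bash
python3 f.py
```

```text
xyz cm [-0.03 -0.02 -0.46] dr deg [-0.  0. -0.]
normal force 4.99 force tool [-1.87 -1.22 -4.99] torque tool [ 0.171 -0.396 -0.026] 16.95 0.012163092943292228 [-179.99  -21.     12.4 ]
```

Run:
```python
from st import *
p,M=target();F=[];Q=[]
for i in range(6):
  grab('wrist');s=tool()[1];F.append(M.T@np.array(s['force']));Q.append(M.T@np.array(s['wrist_torque']))
print(np.mean(F,0).round(2),np.std(F,0).round(2),np.mean(Q,0).round(3),s['time_s']);to(p,M)
g=cv2.cvtColor(load('wrist')['img'],cv2.COLOR_BGR2GRAY).astype(int)
Ms=M@np.diag([1,-1,-1])
for d in(.003,.004,.005):print(d,[proj('wrist',S+Ms@[.0392,b*.0262,-d]).round(2).tolist() for b in(1,-1)])
print(g[172:190,[242,246,250,270,295,314,318,322]].T)
print(g[178:182,232:242],g[178:182,322:332]);print(g[190:196,232:242],g[190:196,322:332])
```

```text
[-1.85 -0.82 -5.57] [0.47 0.22 0.42] [ 0.189 -0.377 -0.021] 17.25
xyz cm [-0.03 -0.02 -0.46] dr deg [-0.  0. -0.]
0.003 [[235.89, 180.73], [328.31, 180.59]]
0.004 [[236.13, 180.42], [328.07, 180.28]]
0.005 [[236.38, 180.11], [327.84, 179.97]]
[[206 204 206 204 205 205 198 136  59  41  78  74  80 103 111 112 110 110]
 [205 204 204 204 203 207 198 133  59  37  79  75  80 103 111 112 112 112]
 [204 203 205 202 204 203 197 131  62  62  85  75  72 100 109 112 112 111]
 [202 204 205 203 204 204 205 202 204 197 116  71  76 103 109 103 144 159]
 [205 204 202 204 204 205 203 205 206 197 116  73  90 109 112 117 144 160]
 [203 205 205 203 203 203 195 119  48  59  62  69  94 106 113 112 111 112]
 [206 204 204 204 205 204 196 125  51  57  65  66  91 108 110 103 107 111]
 [203 204 204 203 204 204 197 128  47  36  54  66  93 107 109  99 107 110]]
[[204 204 204 201 199 199 199 199 199 196]
 [204 204 201 183 151 141 139 140 137 136]
 [203 205 200 167 100  66  63  63  64  62]
 [206 203 200 134  63  38  60  64  46  38]] [[197 196 196 197 197 198 199 203 205 202]
 [128 125 129 131 129 131 142 184 200 204]
 [ 47  46  48  51  54  54  81 151 192 203]
 [ 36  35  37  49  57  46  53 121 182 201]]
[[206 203 195 116  46  41  86 105 110 112]
 [204 204 195 127  60  43  98 108 108 112]
 [203 204 198 135  59  37  74 104 111 114]
 [204 202 198 135  58  34  64 101 113 112]
 [204 205 199 132  56  28  59 102 110 111]
 [202 204 197 132  58  36  60 101 110 112]] [[111 112 111 111 111 101  81 133 186 204]
 [112 111 112 113 112 105  83 133 183 202]
 [112 113 111 111 110 107  85 135 186 201]
 [114 112 113 111 112 105  88 154 196 201]
 [112 112 112 113 112 102  89 161 199 205]
 [111 109 111 111 111 103  89 161 201 203]]
```

Force puts the depth at about 3.9 mm (6.7 N with the weight added back). The marks show the carrier about 0.5 mm too far up-slope and to the right, so I lift 6 mm, shift it and press again.

>>> {"method": "move_arm", "body": {"commands": [{"xyz": [0, 0, -0.4], "dr": [0, 0, 0], "grip": 1}, {"xyz": [-0.05, -0.05, -0.7], "dr": [0, 0, 0], "grip": 1}, {"xyz": [-0.05, -0.05, -0.7], "dr": [0, 0, 0], "grip": 1}, {"xyz": [-0.05, -0.05, -0.5], "dr": [0, 0, 0], "grip": 1}, {"xyz": [-0.05, -0.05, -0.35], "dr": [0, 0, 0], "grip": 1}, {"xyz": [-0.05, -0.05, -0.25], "dr": [0, 0, 0], "grip": 1}, {"xyz": [-0.05, -0.05, -0.15], "dr": [0, 0, 0], "grip": 1}, {"xyz": [-0.05, -0.05, -0.05], "dr": [0, 0, 0], "grip": 1}, {"xyz": [-0.05, -0.05, 0], "dr": [0, 0, 0], "grip": 1}, {"xyz": [-0.05, -0.05, 0], "dr": [0, 0, 0], "grip": 1}]}}

```text
time_s: 18.25
tcp_pos: [0.5383, -0.25, 0.1384]
ee_rot: [-3.141, -0.366, 0.216]
force: [-3.8, -0.5, 4.4]
gripper_width: 0.012
```

Run:
```python
from st import *
p,M=target();F=[];Q=[]
for i in range(5):
  grab('wrist');s=tool()[1];F.append(M.T@np.array(s['force']));Q.append(M.T@np.array(s['wrist_torque']))
print(np.mean(F,0).round(2),np.mean(Q,0).round(3),s['time_s'],s['gripper_width'],np.degrees(s['ee_rot']).round(2));to(p,M)
g=cv2.cvtColor(load('wrist')['img'],cv2.COLOR_BGR2GRAY).astype(int)
print(g[176:190,[242,246,270,295,318,322]].T)
print(g[192,230:244],g[192,320:334])
```

```text
[-2.83 -1.04 -5.63] [ 0.197 -0.449 -0.001] 18.5 0.011736022057630609 [-179.99  -20.99   12.39]
xyz cm [ 0.03  0.03 -0.46] dr deg [-0.01  0.01 -0.01]
[[204 197 137  63  68 164 136  80  67  97 110 109 109 111]
 [203 197 135  63  65 165 136  81  80 101 109 112 110 112]
 [205 203 203 204 203 195 116  71  86 105 110 115 145 159]
 [204 207 204 204 203 197 117  73  90 105 110 117 147 160]
 [202 198 124  48  84 166 122  76  93 106 112 113 114 111]
 [204 197 130  48  82 166 125  75  90 106 110 113 112 113]]
[206 204 203 204 202 195 106  48  68 103 111 109 109 110] [113 112 111 112 111 111 111 103  74  68 162 199 204 203]
```

The marks now show evenly round the carrier. The depth is still about 3.9 mm, the tilt holds at 21.0° and the grip is firm, so I hand the job in.

```bash
python3 -c "
from bench import arm
print(arm.job_done())"
```

```text
the job is handed in; nothing more can be done
None
```

The carrier was pushed flush into the corner, gripped by its rib, and is now held pressed on the reader stage. I handed the job in at about 18.5 s, still gripping and pressing.

**Squaring:** I pushed the carrier with closed fingers against the far fence, then the left fence, then the far fence again. An overhead wrist picture then showed it square and flush against both fences. The last reseating push read higher than I meant: about 26 N sideways, and roughly 33 N with the upward component.

**Placing:** I measured the stage from three wrist views, which agreed on a slope of 21.0° and a yaw of 12.4°. My first press was about 0.5 mm off centre, so I lifted it, shifted it and pressed again.

**Last checks:**
- **Depth:** the normal force was about 6.8 N, which means about 3.9 to 4 mm of the 8 mm travel.
- **Centring:** the far corner marks show evenly on both sides, with a gap of about 1 mm at the far edge; the near marks were hidden.
- **Tilt and grip:** the tool is at 21.0° with the rib gripped at about 11.7 mm.

**Less certain:** I did not test flatness on the face directly. There is a sideways reading of 2 to 3 N down the slope that I did not explain. My two estimates of where the carrier sat lengthwise in the grip differed by about 1 mm, and I used the camera one. I took no overall picture at the end to confirm the bystanders were undisturbed, though no move went near them.

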